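# Level and square the board holder, then set the heatsink on its chip

### The job

The board holder was left swivelled and tipped after an inspection: first turn it square on its base, with its crossbar along the long sides of the base, and bring the green circuit board level. Then set the black finned heatsink down (do not drop it) centred and square on the silver-topped chip, let it go, and leave the board level and the holder square. Leave everything else on the bench where it is.

Things in the scene. Friction and masses are not known exactly. Their poses are not given: they have to be found in the camera images.
- holder: Dark cast base plate of the board holder, fixed: 130 (x) x 220 (y) x 12 mm, on the 3 mm blue mat. Origin: centre of its underside, on the vertical swivel axis; y along the long sides, z up. On it turns an aluminium crossbar, 300 mm long, with two upright steel posts that carry the circuit board on a level tilt axis 109 mm above this origin. Yellow marks on base and bar show square.
- yoke (a joint): Swivel of the crossbar, posts and board on the base about the vertical, rad, counter-clockwise from above positive; 0 = crossbar along the base's long sides (square). Range -1.2 to 1.2, starts at 0.3 to 0.6. A friction joint, about 0.3 N m (2.5 N at a post), no spring: stays where it is left.
- cradle (a joint): Tilt of the board about the line between the posts (the crossbar's own y direction), rad; 0 = level; positive = the board's front (-x) edge up and its rear edge down. Range -0.8 to 0.8, starts at 0.28 to 0.55. A friction joint, about 0.2 N m (4 N at 50 mm from the axis), no spring: stays where it is left.
- post_left (a point): Top centre of the round steel post at the crossbar's +y end: 22 mm diameter, 120 mm from the swivel axis, its top 149 mm above the base's underside (152 above the bench). Its upper 22 mm can be gripped from above; below are the pivot collar (29 mm across) and, on the outer side, a black knob 26 mm across. Turns with the swivel.
- post_right (a point): The same for the post at the -y end of the crossbar.
- board_centre (a point): Centre of the top face of the green circuit board, 130 (x) x 180 (y) x 4 mm, 4 mm above the tilt axis: 116 mm above the bench when level. Axes: the board's, z out of its top. The outer 25 mm along the front (-x) edge is bare for 50 mm either side of the middle and may be pressed. Jaws at the short edges stand 7 mm above the board, rear-edge connectors 12 mm.
- chip_top (a point): Centre of the top of the chip's silver lid: package 35 x 35 mm, lid 31 x 31, its top 4 mm above the board's top face; it lies at x +8, y +15 mm from board_centre. Axes as the board's. Within 30 mm of the chip only parts under 2 mm high stand on the board, except connectors towards the rear edge.
- heatsink: Black finned aluminium heatsink, 45 x 45 mm, 30 mm high, about 75 g: a 6 mm base with six 3 mm fins that run along its x axis. The outer fins are flush with the base's sides, so it can be gripped across y, 45 mm wide. Origin: centre of its underside, z up. It stands on the mat to the left or right of the holder.
- spool: Bystander: small white-flanged solder spool, 52 mm in diameter, 45 mm high, standing on the mat left or right of the holder, across from the heatsink. Origin: centre of its underside.
- spool_big: Bystander: orange-flanged solder spool, 64 mm in diameter, 58 mm high, on the mat beyond the holder. Origin: centre of its underside.
- flux: Bystander: white flux bottle, 42 mm in diameter, 115 mm high, on the mat beyond the holder. Origin: centre of its underside.
- tweezers: Bystander: black tweezers, 135 mm long, 8 mm high, lying on the mat. Origin: near the middle, on the mat.
- driver: Bystander: red screwdriver, 170 mm long, lying on the mat. Origin: under its middle.

How it is judged:
On the way:
1. the holder is square on its base (within 5 degrees) and the board level (within 4 degrees), with the heatsink not yet on the board (value of joint yoke between -0.087 and 0.087 rad and value of joint cradle between -0.07 and 0.07 rad and horizontal distance between heatsink and chip_top above 0.1 m), for 0.3 s.
At the end, for the whole second after the job is handed in: Holder square within 5 degrees, board level within 4; heatsink released, at rest, flat on the chip, centred within 5 mm in each direction and parallel to it within 10 degrees (fins either way); no bystander moved over 30 mm (value of joint yoke between -0.087 and 0.087 rad and value of joint cradle between -0.07 and 0.07 rad and x of heatsink in the frame of chip_top between -0.005 and 0.005 m and y of heatsink in the frame of chip_top between -0.005 and 0.005 m and z of heatsink in the frame of chip_top between -0.003 and 0.003 m and angle between the z axis of heatsink and the z axis of chip_top, either way round below 0.07 rad and angle between heatsink's own z axis and vertical below 0.12 rad and (angle between the x axis of heatsink and the x axis of chip_top, either way round below 0.17 rad or angle between the x axis of heatsink and the y axis of chip_top, either way round below 0.17 rad) and linear speed of heatsink below 0.02 m/s and angular speed of heatsink below 0.2 rad/s); the robot touches nothing.
It fails at once if the heatsink is dropped (falling faster than 0.4 m/s with no finger on it, a fall of about 8 mm or more) (linear speed of heatsink above 0.4 m/s and contact force between the fingers and heatsink below 0.05 N).
It fails at once if a bystander (spool, flux bottle, tweezers, screwdriver) is moved by more than 30 mm (distance of any of spool, spool_big, flux, tweezers, driver from where it was at the start of the episode above 0.03 m).
It also fails if it takes over 61 s, if anything falls off the work surface, if the arm or the gripper's body presses on something with over 40 N, if the wrist force passes 120 N, or if a joint passes its speed limit or range.

### The arm

A 7-joint arm with a two-finger parallel gripper is mounted at the origin on the work surface. World frame = base frame: x ahead of the robot, y to its left, z up, the work surface at z = 0. Lengths are in m, angles in rad, forces in N, time in s.
With the tool pointing down it reaches from about 0.425 to 0.875 m from the base axis. Payload 4.7 kg.
Tool frame: the origin (TCP) lies at the very end of the fingers, on their centre line; the grasp point (between the pads) lies 19 mm behind it (grip_point_offset is the distance from the TCP to the grasp point, in m); x points along the fingers, z is the direction in which the jaws open and shut, and the axes are right-handed (so a half turn about x gives the same grasp; the last joint's range is limited). The gripper opens to 87 mm and grips with 3 to 60 N. Pads are 19 mm wide; open, the fingers measure 117 mm over their backs; the gripper's body (75 mm by 190 mm) begins 51 mm behind the grasp point.
Start: joints at [1.143, 0.321, -0.07, 1.45, 0.023, 1.371, -0.057], TCP at [0.278, -0.588, 0.223] pointing down, gripper open.
Joint ranges: [-2.86, 2.86], [-0.3, 2.09], [-1.38, 1.24], [0.06, 2.45], [-1.56, 4.7], [0.09, 2.05], [-2.69, 2.69]. Speed limits (rad/s): [2.57, 2.57, 3.14, 3.14, 3.14, 3.14, 3.14].

### API

Orientations are given as a rotation vector (axis times angle).
In Python, from bench import get_state, get_image, calibration, close_job, grip_point_offset gives the robot as it stands.
- The arm moves only by the tool play_rows, never from a script. Its argument "targets" is a list of rows, each an object with "claw": the closure, from 0 (fully open) to 1 (shut); "linear": the shift along the tool's x, y, z as a fraction of full scale, a list of three; "rotation": the turn, a rotation vector about the tool's x, y, z as a fraction of full scale, a list of three. In form: [{"claw": claw, "linear": [x, y, z], "rotation": [wx, wy, wz]}, ...]. A call has 1 to 10 rows; each row shifts and turns the pose as measured when the row begins, along the tool's axes as they then stand; what a row does not reach is not made up. Full scale, the value 1, is 2.5 cm for a shift and 90 degrees for a turn. A row lasts 1/12 s, in which the tool goes at most 41.7 mm and 7.16 degrees, less where a joint would pass 70% of its speed; a pose out of reach is approached as far as the arm can. A call with a number of a shift or a turn outside -1 to 1 is refused whole. A call with a gripper value outside its range is refused whole. The fingers move at their own pace and stop on an object; "newtons" is the grip in N (left out, the last holds). Time passes only in rows, so rows that do not move let the fingers close. It gives the time, the measured TCP pose, the force and the opening at its end, in the units of the state.
- get_state(): the state, without advancing time (a new reading comes with each control period).
- get_image(name): name is "scene" or "top" or "wrist"; returns the picture (384x512x3 uint8, blue, green, red); there is no depth.
- calibration(name): a dict with "fx", "fy", "cx", "cy" (pixels), "rvec" (rotation vector, rad) and "tvec" (3), from world to camera coordinates, as OpenCV has them; the wrist camera has in their place "hand_eye" (4x4, takes a point from camera to tool coordinates, whose origin is the TCP and whose axes are the tool frame's). Camera axes: x right, y down, z forward; pixel columns grow to the right and rows downward; lengths in m; the calibration is good to about 2 mm. A picture is of the moment at which its call begins: read the wrist's pose just before it. calibration takes no time and is no camera call.
- close_job(): hands the job in, once; it reports no verdict.
The state is a dict: "time": time; "joint_positions": joint angles; "qd": joint speeds; "joint_torque": joint torques, N m; "position": TCP position; "tool_rot": TCP orientation; "ft_force": force on the tool from outside, world axes, zero at the start; "torque": the same for the moment, N m; "grip_width": opening from 0.0 (shut) to 1.0 (fully open).
Only numpy, scipy, OpenCV 4.12 (cv2) and the standard library are available. Lean on these libraries where they do the work, as an engineer would, in place of code of your own. Each camera call takes 0.05 s, during which the arm holds its last target. There are 200 camera calls.

## Working session

There is one attempt and no reset: what is moved stays moved. The work goes in short steps, Python scripts to look and compute and a tool call to move; the robot and the scene stay as the last step left them, time stands still between calls to the robot, and variables do not carry over. Pictures are saved under pics/ and viewed, about 8 in all and at most 12, crops included, and the job is handed in when it is done.

Besides the shell and the picture viewer there is one more tool, called after ">>>" by a JSON object that holds its "method" and its "body". play_rows: Moves the arm, as the interface text tells. Shift numbers are shares of 2.5 cm and turn numbers shares of 90 degrees, none past 1 either way. Its arguments: {"type":"object","properties":{"targets":{"type":"array"},"newtons":{"type":"number"}},"required":["targets"]}

```bash
mkdir -p pics; ls; python3 - <<'E'
from bench import *
import cv2
s=get_state();print(s)
for n in("scene","top"):
    cv2.imwrite(f"pics/{n}0.png",get_image(n))
for n in("scene","top","wrist"): print(calibration(n))
print(grip_point_offset if not callable(grip_point_offset) else grip_point_offset())
E
```

```text
pics
{'time': 0.0, 'joint_positions': array([ 1.14309992,  0.32181249, -0.07007402,  1.45165833,  0.02259849,
        1.37080311, -0.05691249]), 'qd': array([ 0.000846  ,  0.00042739,  0.00158339, -0.00158173, -0.000691  ,
        0.00080728, -0.00137372]), 'joint_torque': array([-1.32998812e-04, -4.91281128e+01, -4.03564554e-01, -3.12526238e+01,
       -6.36726804e-02,  4.35681792e-02,  1.72794994e-04]), 'position': array([ 0.27763118, -0.58711818,  0.22147663]), 'tool_rot': array([ 0.87888587,  1.38809233, -0.87736332]), 'ft_force': array([-0.12536065, -0.14865622,  0.47165325]), 'torque': array([-0.03477155, -0.06234397, -0.00380624]), 'grip_width': 1.003161308253917}
{'fx': 353.19748231243324, 'fy': 353.19748231243324, 'cx': 248.12501246499872, 'cy': 195.78059968254848, 'rvec': array([ 2.24874929,  0.59876006, -0.26327444]), 'tvec': array([-0.547993  , -0.1229055 ,  1.26912443])}
{'fx': 422.12233620508295, 'fy': 422.12233620508295, 'cx': 255.08499202102772, 'cy': 195.03692483142459, 'rvec': array([ 2.22542285, -2.18089553,  0.07633163]), 'tvec': array([-0.01931836,  0.6038419 ,  1.0863106 ])}
{'fx': 329.02422884509355, 'fy': 329.02422884509355, 'cx': 258.488478604064, 'cy': 192.1289808785093, 'hand_eye': array([[ 1.36319680e-03, -2.54109925e-01,  9.67174383e-01,
        -1.61612551e-01],
       [-1.08958272e-03, -9.67175085e-01, -2.54108574e-01,
         6.95266872e-02],
       [ 9.99998477e-01, -7.07416503e-04, -1.59532376e-03,
         4.72166364e-04],
       [ 0.00000000e+00,  0.00000000e+00,  0.00000000e+00,
         1.00000000e+00]])}
0.0187
```

View pics/top0.png

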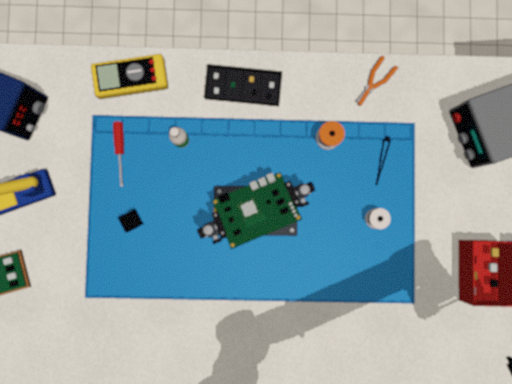

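View pics/scene0.png

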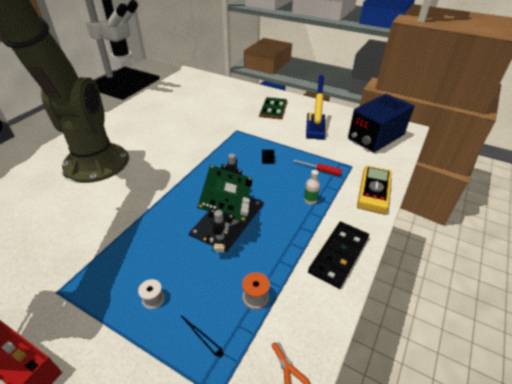

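The top view shows the holder at about (256,210), swivelled. The heatsink is at (130,220) on the left, the small spool at (378,217) on the right, and the driver and flux sit up-left. The scene view agrees. Next I'll view an enlarged crop.

```bash
python3 - <<'E'
import cv2,numpy as np
a=cv2.imread("pics/top0.png")
h=cv2.resize(a[165:250,195:320],None,fx=6,fy=6,interpolation=cv2.INTER_CUBIC)
cv2.imwrite("pics/crop1.png",h)
g=cv2.cvtColor(a,cv2.COLOR_BGR2HSV)
m=(g[200:240,110:150,2]<70).astype(np.uint8)
ys,xs=np.nonzero(m);r=cv2.minAreaRect(np.c_[xs+110,ys+200].astype(np.float32));print(r,len(xs))
E
```

```text
((130.00001525878906, 220.0), (16.099689483642578, 17.888545989990234), 63.43495178222656) 287
```

View pics/crop1.png

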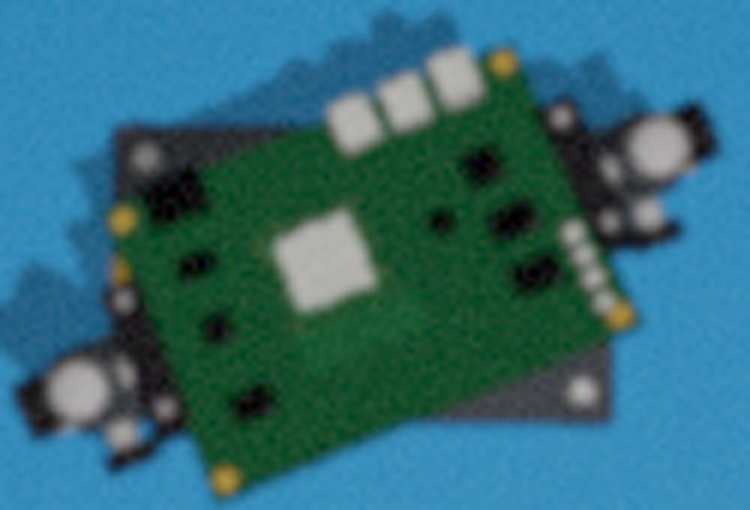

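The crop shows the left post top at crop (78,390), the right post at (658,148), base corners at (118,128) and (610,420), and the chip at (324,262). Bare board corner screws are also visible.

```bash
cat > h.py <<'E'
import numpy as np,cv2
from bench import *
from scipy.spatial.transform import Rotation as R
def cam(n):
    c=calibration(n);K=np.array([[c['fx'],0,c['cx']],[0,c['fy'],c['cy']],[0,0,1]])
    if n!='wrist': 
        Rm=R.from_rotvec(c['rvec']).as_matrix();return K,Rm,np.array(c['tvec'])
    s=get_state();T=np.eye(4);T[:3,:3]=R.from_rotvec(s['tool_rot']).as_matrix();T[:3,3]=s['position']
    M=np.linalg.inv(T@c['hand_eye']);return K,M[:3,:3],M[:3,3]
def ray(C,px,z):
    K,Rm,t=C;d=Rm.T@np.linalg.inv(K)@np.array([*px,1.]);o=-Rm.T@t
    return o+d*(z-o[2])/d[2]
def proj(C,P):
    K,Rm,t=C;p=(Rm@np.atleast_2d(P).T).T+t;p=(K@p.T).T;return p[:,:2]/p[:,2:]
def tool():
    s=get_state();return s['position'],R.from_rotvec(s['tool_rot']).as_matrix(),s
E
python3 - <<'E'
from h import *
C=cam('top');f=lambda x,y:(195+(x+.5)/6-.5,165+(y+.5)/6-.5)
L=ray(C,f(78,390),.152);Rr=ray(C,f(658,148),.152);print('posts',L,Rr,(L+Rr)/2,np.linalg.norm(L-Rr));d=L-Rr;print('ang',np.arctan2(-d[0],d[1]))
a=ray(C,f(118,128),.015);b=ray(C,f(610,420),.015);print(a,b,(a+b)/2,'diag ang',np.arctan2(*(a-b)[:2])-np.arctan2(.13,.22),np.linalg.norm(a-b))
print('chip',ray(C,f(324,262),.12))
print('heatsink',ray(C,(130,220),.03))
print('heatsink',ray(C,(130,220),.015))
for n,p,z in(('spool',(378,217),.045),('flux',(177,132),.115),('big',(331,132),.058),('driver',(118,140),.02)):print(n,ray(C,p,z))
p,T,s=tool();print(p,T)
E
```

```text
posts [0.51610289 0.1016019  0.152     ] [ 0.61260439 -0.11738527  0.152     ] [ 0.56435364 -0.00789168  0.152     ] 0.23930716847551087
ang 0.4150696782781687
[0.62579556 0.09998195 0.015     ] [ 0.50323797 -0.11638706  0.015     ] [ 0.56451677 -0.00820255  0.015     ] diag ang -0.01833941653623028 0.24866827415746426
chip [0.56712628 0.00934164 0.12      ]
heatsink [0.53287354 0.31159157 0.03      ]
heatsink [0.53268573 0.31573954 0.015     ]
spool [ 0.55302802 -0.32091911  0.045     ]
flux [0.74568152 0.18385554 0.115     ]
big [ 0.76611359 -0.19597295  0.058     ]
driver [0.73999273 0.35273274 0.02      ]
[ 0.27765931 -0.58715939  0.22156564] [[-8.17045650e-04  9.03980533e-01  4.27572834e-01]
 [ 1.52226605e-03  4.27573606e-01 -9.03979256e-01]
 [-9.99998508e-01 -8.77127098e-05 -1.72544603e-03]]
```

>>> {"method": "play_rows", "body": {"targets": [{"claw": 0, "linear": [-0.2, 0, 0], "rotation": [-0.079, 0, 0]}, {"claw": 0, "linear": [-0.2, 0, 0], "rotation": [-0.079, 0, 0]}, {"claw": 0, "linear": [-0.2, 0, 0], "rotation": [-0.079, 0, 0]}, {"claw": 0, "linear": [-0.2, 0, 0], "rotation": [-0.079, 0, 0]}, {"claw": 0, "linear": [0, 0, 0], "rotation": [-0.079, 0, 0]}, {"claw": 0, "linear": [0, 0, 0], "rotation": [-0.079, 0, 0]}, {"claw": 0, "linear": [0, 0, 0], "rotation": [-0.079, 0, 0]}, {"claw": 0, "linear": [0, 0, 0], "rotation": [-0.079, 0, 0]}, {"claw": 0, "linear": [0, 0, 0], "rotation": [-0.079, 0, 0]}, {"claw": 0, "linear": [0, 0, 0], "rotation": [0, 0, 0]}]}}

```text
time: 0.93
position: [0.2762, -0.5842, 0.2355]
tool_rot: [0.006, 1.577, 0.013]
ft_force: [-0.5, 0.6, 1.0]
grip_width: 0.993
```

>>> {"method": "play_rows", "body": {"targets": [{"claw": 0, "linear": [0, 1, 0.5], "rotation": [0, 0, 0]}, {"claw": 0, "linear": [0, 1, 0.5], "rotation": [0, 0, 0]}, {"claw": 0, "linear": [0, 1, 0.5], "rotation": [0, 0, 0]}, {"claw": 0, "linear": [0, 1, 0.5], "rotation": [0, 0, 0]}, {"claw": 0, "linear": [0, 1, 0.5], "rotation": [0, 0, 0]}, {"claw": 0, "linear": [0, 1, 0.5], "rotation": [0, 0, 0]}, {"claw": 0, "linear": [0, 1, 0.5], "rotation": [0, 0, 0]}, {"claw": 0, "linear": [0, 1, 0.5], "rotation": [0, 0, 0]}, {"claw": 0, "linear": [0, 1, 0.5], "rotation": [0, 0, 0]}, {"claw": 0, "linear": [0, 1, 0.5], "rotation": [0, 0, 0]}]}}

```text
time: 1.77
position: [0.4021, -0.3316, 0.2319]
tool_rot: [0.052, 1.584, -0.027]
ft_force: [0.5, -1.0, 0.2]
grip_width: 1.0
```

>>> {"method": "play_rows", "body": {"targets": [{"claw": 0, "linear": [0, 1, 0.4], "rotation": [0, 0, 0]}, {"claw": 0, "linear": [0, 1, 0.4], "rotation": [0, 0, 0]}, {"claw": 0, "linear": [0, 1, 0.4], "rotation": [0, 0, 0]}, {"claw": 0, "linear": [0, 1, 0.4], "rotation": [0, 0, 0]}, {"claw": 0, "linear": [0, 1, 0.4], "rotation": [0, 0, 0]}, {"claw": 0, "linear": [0, 1, 0.4], "rotation": [0, 0, 0]}, {"claw": 0, "linear": [0, 1, 0.4], "rotation": [0, 0, 0]}, {"claw": 0, "linear": [0, 1, 0.4], "rotation": [0, 0, 0]}, {"claw": 0, "linear": [0, 1, 0.4], "rotation": [0, 0, 0]}, {"claw": 0, "linear": [0, 0, 0], "rotation": [0, 0, 0]}]}}

```text
time: 2.6
position: [0.5107, -0.0934, 0.2329]
tool_rot: [0.078, 1.584, -0.049]
ft_force: [0.5, 0.5, 0.1]
grip_width: 0.998
```

>>> {"method": "play_rows", "body": {"targets": [{"claw": 0, "linear": [0, 0.9, 0], "rotation": [0, 0, 0]}, {"claw": 0, "linear": [0, 0.9, 0], "rotation": [0, 0, 0]}, {"claw": 0, "linear": [0, 0.9, 0], "rotation": [0, 0, 0]}, {"claw": 0, "linear": [0, 0.9, 0], "rotation": [0, 0, 0]}, {"claw": 0, "linear": [0, 0.9, 0], "rotation": [0, 0, 0]}, {"claw": 0, "linear": [0, 0.9, 0], "rotation": [0, 0, 0]}, {"claw": 0, "linear": [0, 0.9, 0], "rotation": [0, 0, 0]}, {"claw": 0, "linear": [0, 0.9, 0], "rotation": [0, 0, 0]}, {"claw": 0, "linear": [0, 0, 0], "rotation": [0, 0, 0]}]}}

```text
time: 3.35
position: [0.5261, 0.0917, 0.2337]
tool_rot: [0.104, 1.587, -0.075]
ft_force: [-0.1, 0.3, -0.4]
grip_width: 0.998
```

```bash
python3 - <<'E'
from h import *
C=cam('wrist');im=get_image('wrist');cv2.imwrite("pics/w1.png",im)
p,T,s=tool();print(p,T.round(3))
print(proj(C,[[.516,.1016,.152],[.6126,-.117,.152],[.567,.009,.12]]))
E
```

```text
[0.52614179 0.08909771 0.23346782] [[-0.018  0.116  0.993]
 [ 0.017  0.993 -0.115]
 [-1.     0.015 -0.02 ]]
[[245.64863847 189.63191412]
 [381.35599771 411.78202704]
 [315.30482034 273.36091668]]
```

View pics/w1.png

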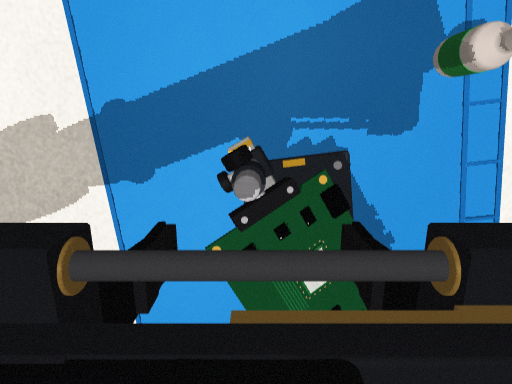

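The wrist view shows the left post top at (246,186), the base's far-left corner at (348,152), its short edge running to about (272,160), and a yellow base mark at (293,162). The fingers straddle it clear.

```bash
python3 - <<'E'
from h import *
C=cam('wrist')
for p,z in(((246,186),.152),((348,152),.015),((272,159.5),.015),((352,197),.015),((293,162),.015)):print(p,ray(C,p,z))
E
```

```text
(246, 186) [0.51666675 0.10168125 0.152     ]
(348, 152) [0.62698976 0.09848724 0.015     ]
(272, 159.5) [0.5391293  0.09979799 0.015     ]
(352, 197) [0.62889364 0.04436105 0.015     ]
(293, 162) [0.5630927  0.09411113 0.015     ]
```

>>> {"method": "play_rows", "body": {"targets": [{"claw": 0, "linear": [0, 0.55, -0.43], "rotation": [-0.073, 0, 0]}, {"claw": 0, "linear": [0, 0, 0], "rotation": [0, 0, 0]}, {"claw": 0.3, "linear": [0.8, 0, 0], "rotation": [0, 0, 0]}, {"claw": 0.3, "linear": [0.8, 0, 0], "rotation": [0, 0, 0]}, {"claw": 0.3, "linear": [0, 0, 0], "rotation": [0, 0, 0]}]}}

```text
time: 3.82
position: [0.5171, 0.0988, 0.1928]
tool_rot: [0.022, 1.587, -0.001]
ft_force: [-0.9, -0.9, -0.3]
grip_width: 0.854
```

```bash
python3 - <<'E'
from h import *
p,T,s=tool();print(p,T.round(3))
print(R.from_matrix(T.T@R.from_rotvec([0,np.pi/2,0]).as_matrix()).as_rotvec()/(np.pi/2))
E
```

```text
[0.51710177 0.0987619  0.19275843] [[-0.017  0.015  1.   ]
 [ 0.014  1.    -0.015]
 [-1.     0.013 -0.017]]
[-0.00934537 -0.01061521 -0.00854938]
```

>>> {"method": "play_rows", "body": {"newtons": 15, "targets": [{"claw": 0.4, "linear": [0.8, 0.15, 0], "rotation": [-0.009, -0.01, -0.008]}, {"claw": 0.4, "linear": [0.8, 0, 0], "rotation": [0, 0, 0]}, {"claw": 0.4, "linear": [0.65, 0, 0], "rotation": [0, 0, 0]}, {"claw": 1, "linear": [0, 0, 0], "rotation": [0, 0, 0]}, {"claw": 1, "linear": [0, 0, 0], "rotation": [0, 0, 0]}, {"claw": 1, "linear": [0, 0, 0], "rotation": [0, 0, 0]}, {"claw": 1, "linear": [0, 0, 0], "rotation": [0, 0, 0]}, {"claw": 1, "linear": [0, 0, 0], "rotation": [0, 0, 0]}, {"claw": 1, "linear": [0, 0, 0], "rotation": [0, 0, 0]}]}}

```text
time: 4.57
position: [0.5191, 0.095, 0.1403]
tool_rot: [0.016, 1.57, -0.02]
ft_force: [-0.4, 0.7, -7.0]
grip_width: 0.244
```

>>> {"method": "play_rows", "body": {"targets": [{"claw": 1, "linear": [0, 0.1, 0.3], "rotation": [0, 0, 0]}, {"claw": 1, "linear": [0, 0.1, 0.3], "rotation": [0, 0, 0]}, {"claw": 1, "linear": [0, 0.1, 0.3], "rotation": [0, 0, 0]}, {"claw": 1, "linear": [0, 0.1, 0.3], "rotation": [0, 0, 0]}, {"claw": 1, "linear": [0, 0.1, 0.3], "rotation": [0, 0, 0]}, {"claw": 1, "linear": [0, 0, 0], "rotation": [0, 0, 0]}]}}

```text
time: 5.07
position: [0.5535, 0.1065, 0.1401]
tool_rot: [0.015, 1.582, -0.025]
ft_force: [0.4, 0.8, -2.2]
grip_width: 0.242
```

>>> {"method": "play_rows", "body": {"targets": [{"claw": 1, "linear": [0, 0.05, 0.25], "rotation": [0, 0, 0]}, {"claw": 1, "linear": [0, 0.05, 0.25], "rotation": [0, 0, 0]}, {"claw": 1, "linear": [0, 0, 0], "rotation": [0, 0, 0]}, {"claw": 1, "linear": [0, 0, 0], "rotation": [0, 0, 0]}]}}

```text
time: 5.4
position: [0.5673, 0.1082, 0.1401]
tool_rot: [0.015, 1.583, -0.026]
ft_force: [-4.1, -1.8, 1.4]
grip_width: 0.242
```

>>> {"method": "play_rows", "body": {"targets": [{"claw": 0, "linear": [0, 0, 0], "rotation": [0, 0, 0]}, {"claw": 0, "linear": [0, 0, 0], "rotation": [0, 0, 0]}, {"claw": 0, "linear": [0, 0, 0], "rotation": [0, 0, 0]}, {"claw": 0, "linear": [-0.8, 0, 0], "rotation": [0, 0, 0]}, {"claw": 0, "linear": [-1, 0, 0], "rotation": [0, 0, 0]}, {"claw": 0, "linear": [-1, 0, 0], "rotation": [0, 0, 0]}, {"claw": 0, "linear": [-1, 0, 0], "rotation": [0, 0, 0]}, {"claw": 0, "linear": [0, 0, 0], "rotation": [0, 0, 0]}]}}

```text
time: 6.07
position: [0.5714, 0.1093, 0.2398]
tool_rot: [0.015, 1.572, -0.023]
ft_force: [1.4, 0.5, 0.6]
grip_width: 0.77
```

```bash
python3 - <<'E'
from h import *
C=cam('wrist');im=get_image('wrist');cv2.imwrite("pics/w2.png",im)
print(proj(C,[[.564,.111,.152],[.629,.1,.015]]))
p,T,s=tool();print(p,T.round(3))
print(R.from_matrix(T.T@R.from_rotvec([0,np.pi/2,0]).as_matrix()).as_rotvec()/(np.pi/2))
E
```

```text
[[248.85277053 194.28767718]
 [306.91331112 171.50329791]]
[0.57054359 0.10896836 0.23769091] [[-0.004  0.024  1.   ]
 [-0.005  1.    -0.024]
 [-1.    -0.006 -0.004]]
[-0.01532033 -0.00241953  0.00353027]
```

View pics/w2.png

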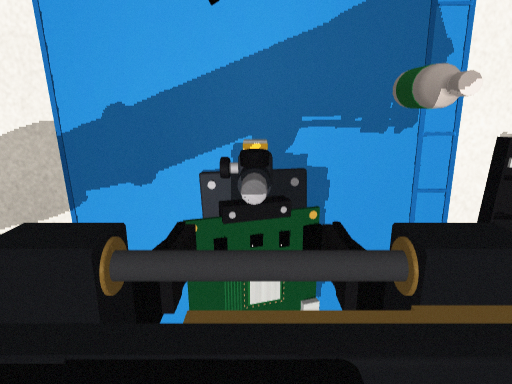

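The wrist view shows the post top at (255,188), base corners at (200,172) and (306,168), and the post now in the middle of the base edge.

```bash
python3 - <<'E'
from h import *
C=cam('wrist')
for p,z in(((255,188),.152),((200.5,172),.015),((306,168.5),.015)):print(p,ray(C,p,z))
E
```

```text
(255, 188) [0.56793353 0.11616663 0.152     ]
(200.5, 172) [0.50082349 0.10255112 0.015     ]
(306, 168.5) [0.62613678 0.10371173 0.015     ]
```

>>> {"method": "play_rows", "body": {"targets": [{"claw": 1, "linear": [0, -0.95, -0.52], "rotation": [-0.015, 0, 0]}, {"claw": 1, "linear": [0, -0.95, -0.52], "rotation": [0, 0, 0]}, {"claw": 1, "linear": [0, -0.95, -0.52], "rotation": [0, 0, 0]}, {"claw": 1, "linear": [0, -0.95, -0.52], "rotation": [0, 0, 0]}, {"claw": 1, "linear": [0, -0.95, -0.52], "rotation": [0, 0, 0]}, {"claw": 1, "linear": [0, 0, 0], "rotation": [0, 0, 0]}, {"claw": 1, "linear": [0, 0, 0], "rotation": [0, 0, 0]}, {"claw": 1, "linear": [0, 0, 0], "rotation": [0, 0, 0]}]}}

```text
time: 6.78
position: [0.5017, -0.0141, 0.2326]
tool_rot: [-0.006, 1.574, -0.001]
ft_force: [-0.1, 0.3, 0.7]
grip_width: 0.386
```

```bash
python3 - <<'E'
from h import *
p,T,s=tool();print(p,T.round(3))
print(R.from_matrix(T.T@R.from_rotvec([0,np.pi/2,0]).as_matrix()).as_rotvec()/(np.pi/2), s['grip_width'])
cv2.imwrite("pics/t2.png",cv2.resize(get_image("top")[150:260,180:330],None,fx=5,fy=5,interpolation=cv2.INTER_CUBIC))
E
```

```text
[ 0.50165071 -0.01407436  0.23257664] [[-0.003 -0.003  1.   ]
 [-0.005  1.     0.003]
 [-1.    -0.005 -0.003]]
[ 0.0021028  -0.00184544  0.00311684] 0.38554136925959964
```

>>> {"method": "play_rows", "body": {"targets": [{"claw": 1, "linear": [0.8, 0, 0.15], "rotation": [0, 0, 0]}, {"claw": 1, "linear": [0.8, 0, 0], "rotation": [0, 0, 0]}, {"claw": 1, "linear": [0.8, 0, 0], "rotation": [0, 0, 0]}, {"claw": 1, "linear": [0.5, 0, 0], "rotation": [0, 0, 0]}, {"claw": 1, "linear": [0, 0, 0], "rotation": [0, 0, 0]}, {"claw": 1, "linear": [0.2, 0, 0], "rotation": [0, 0, 0]}, {"claw": 1, "linear": [0.2, 0, 0], "rotation": [0, 0, 0]}, {"claw": 1, "linear": [0.2, 0, 0], "rotation": [0, 0, 0]}]}}

```text
time: 7.5
position: [0.5108, -0.0039, 0.1431]
tool_rot: [-0.015, 1.567, 0.015]
ft_force: [-0.4, 0.8, 0.4]
grip_width: 0.008
```

>>> {"method": "play_rows", "body": {"targets": [{"claw": 1, "linear": [0.1, -0.1, -0.2], "rotation": [0, 0, 0]}, {"claw": 1, "linear": [0.2, -0.1, 0], "rotation": [0, 0, 0]}, {"claw": 1, "linear": [0.2, 0, 0], "rotation": [0, 0, 0]}, {"claw": 1, "linear": [0.2, 0, 0], "rotation": [0, 0, 0]}, {"claw": 1, "linear": [0, 0, 0], "rotation": [0, 0, 0]}]}}

```text
time: 7.92
position: [0.5056, -0.0086, 0.1255]
tool_rot: [-0.015, 1.566, 0.016]
ft_force: [-0.6, -1.1, 1.0]
grip_width: 0.006
```

>>> {"method": "play_rows", "body": {"targets": [{"claw": 1, "linear": [0.15, 0, 0], "rotation": [0, 0, 0]}, {"claw": 1, "linear": [0.15, 0, 0], "rotation": [0, 0, 0]}, {"claw": 1, "linear": [0.08, 0, 0], "rotation": [0, 0, 0]}, {"claw": 1, "linear": [0, 0, 0], "rotation": [0, 0, 0]}]}}

```text
time: 8.25
position: [0.5057, -0.0088, 0.1157]
tool_rot: [-0.015, 1.566, 0.015]
ft_force: [-1.7, 2.1, 2.2]
grip_width: 0.007
```

```bash
python3 - <<'E'
from h import *
p,T,s=tool();print(p,T.round(3),s['ft_force'])
C=cam('scene');im=get_image('scene')
print(proj(C,[[.564,-.009,.116]]))
cv2.imwrite("pics/s2.png",cv2.resize(im[140:260,170:290],None,fx=5,fy=5,interpolation=cv2.INTER_CUBIC))
E
```

```text
[ 0.50570242 -0.00876889  0.11566478] [[ 0.005 -0.019  1.   ]
 [-0.     1.     0.019]
 [-1.    -0.     0.005]] [-1.69782795  2.05535309  2.20268124]
[[225.34198077 190.84446267]]
```

View pics/s2.png

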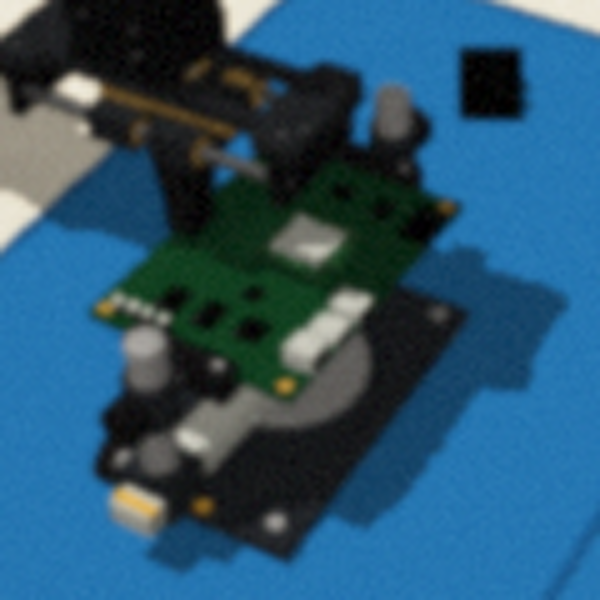

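The crop shows the board roughly level, with screws at (105,308), (285,385) and (448,208), and the chip at (308,240). I'll fit yaw and tilt to these points.

```bash
cat > fit.py <<'E'
from h import *
from scipy.optimize import least_squares
def fit(obs,C,c=(.564,-.009)):
    # obs: list (name,(u,v)); screws at (sx*(65-d), sy*(90-d)); chip at (8,15,+4)
    def pts(v):
        yaw,t,d,cx,cy=v;M=R.from_euler('ZY',[yaw,t]).as_matrix()
        L={'fr':(-65+d,-90+d,4),'fl':(-65+d,90-d,4),'rr':(65-d,-90+d,4),'rl':(65-d,90-d,4),'chip':(8,15,8)}
        out=[]
        for n,_ in obs:
            if n in('pl','pr'): q=R.from_euler('Z',yaw).as_matrix()@np.array([0,.12 if n=='pl' else -.12,.040])
            else: q=M@(np.array(L[n])/1e3)
            out.append(q+[cx,cy,.112])
        return np.array(out)
    f=lambda v:np.r_[(proj(C,pts(v))-[o[1] for o in obs]).ravel(),(v[2]-5)/2*.5,(v[3]-c[0])/.003,(v[4]-c[1])/.003]
    r=least_squares(f,[0,0,5,*c],x_scale=[.01,.01,1,.001,.001]);return r.x,r.fun.round(2)
E
python3 - <<'E'
from fit import *
g=lambda x,y:(170+(x+.5)/5-.5,140+(y+.5)/5-.5)
print(fit([('fr',g(105,308)),('rr',g(285,385)),('rl',g(448,208)),('chip',g(308,240)),('pr',g(144,340)),('pl',g(395,93))],cam('scene')))
E
```

```text
(array([-0.02687383, -0.02088622,  6.73556218,  0.56531505, -0.00817405]), array([-0.04,  0.05, -0.07,  0.26, -0.05, -0.21, -0.  ,  0.02, -0.13,
       -0.18, -0.17,  0.03,  0.43,  0.44,  0.28]))
```

>>> {"method": "play_rows", "body": {"targets": [{"claw": 0, "linear": [-0.3, 0, 0], "rotation": [0, 0, 0]}, {"claw": 0, "linear": [-1, 0, 0], "rotation": [0, 0, 0]}, {"claw": 0, "linear": [-1, 0, 0], "rotation": [0, 0, 0]}, {"claw": 0, "linear": [-1, 0, 0], "rotation": [0, 0, 0]}, {"claw": 0, "linear": [-1, 0, 0], "rotation": [0, 0, 0]}, {"claw": 0, "linear": [0, 1, 0.1], "rotation": [0, 0, 0]}, {"claw": 0, "linear": [0, 1, 0.1], "rotation": [0, 0, 0]}, {"claw": 0, "linear": [0, 1, 0.1], "rotation": [0, 0, 0]}, {"claw": 0, "linear": [0, 1, 0.1], "rotation": [0, 0, 0]}, {"claw": 0, "linear": [0, 1, 0.1], "rotation": [0, 0, 0]}]}}

```text
time: 9.13
position: [0.5208, 0.111, 0.2326]
tool_rot: [-0.006, 1.554, -0.001]
ft_force: [0.2, 0.0, 1.0]
grip_width: 0.68
```

>>> {"method": "play_rows", "body": {"targets": [{"claw": 0, "linear": [0, 1, 0.1], "rotation": [0, 0, 0]}, {"claw": 0, "linear": [0, 1, 0.1], "rotation": [0, 0, 0]}, {"claw": 0, "linear": [0, 1, 0.1], "rotation": [0, 0, 0]}, {"claw": 0, "linear": [0, 1, 0.1], "rotation": [0, 0, 0]}, {"claw": 0, "linear": [0, 1, 0.1], "rotation": [0, 0, 0]}, {"claw": 0, "linear": [0, 1, 0.1], "rotation": [0, 0, 0]}, {"claw": 0, "linear": [0, 0, 0], "rotation": [0, 0, 0]}, {"claw": 0, "linear": [0, 0, 0], "rotation": [0, 0, 0]}]}}

```text
time: 9.8
position: [0.5381, 0.2745, 0.2368]
tool_rot: [-0.004, 1.543, 0.008]
ft_force: [0.2, -1.2, 0.1]
grip_width: 1.0
```

```bash
python3 - <<'E'
from h import *
p,T,s=tool();print(p,T.round(3))
C=cam('wrist');w=get_image('wrist');t=get_image('top')
print(proj(C,[[.533,.313,.03]]))
cv2.imwrite("pics/w3.png",w);cv2.imwrite("pics/t3.png",t)
a=cv2.resize(t[165:250,195:320],None,fx=4,fy=4,interpolation=cv2.INTER_CUBIC)
out=np.zeros((340+210,512,3),np.uint8);out[:340,:500]=a;out[340:]=w[60:270]
cv2.imwrite("pics/v3.png",out)
E
```

```text
[0.53807175 0.27451281 0.23683358] [[ 0.027 -0.008  1.   ]
 [ 0.003  1.     0.008]
 [-1.     0.003  0.027]]
[[248.78753179 134.97034241]]
```

View pics/v3.png

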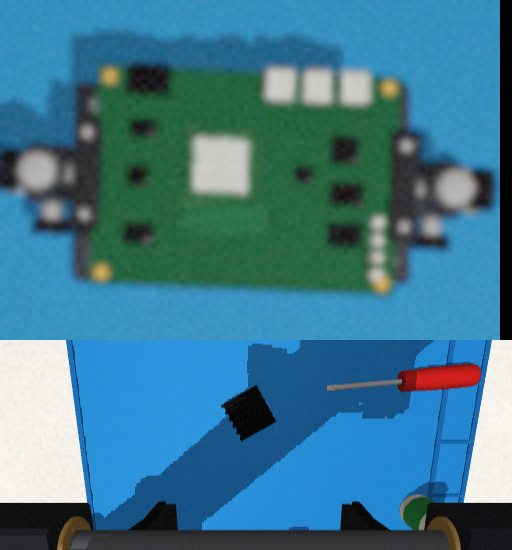

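The top crop shows the board level and nearly square, with screws at (110,76), (388,88), (101,271) and (381,284), chip at (220,166), and posts at (38,170) and (456,187). In the wrist view the heatsink is at about (248,132) full-frame, turned about 25°.

```bash
python3 - <<'E'
from fit import *
g=lambda x,y:(195+(x+.5)/4-.5,165+(y+.5)/4-.5)
for c in((.564,-.009),):
  print(fit([('fr',g(381,284)),('fl',g(101,271)),('rr',g(388,88)),('rl',g(110,76)),('chip',g(220,166)),('pr',g(456,187)),('pl',g(38,170))],cam('top'),c))
print(ray(cam('top'),g(220,166),.12))
w=cv2.imread("pics/w3.png")
cr=w[90:180,200:300];cv2.imwrite("pics/hs.png",cv2.resize(np.clip(cr.astype(float)*1.8,0,255).astype(np.uint8),None,fx=6,fy=6,interpolation=cv2.INTER_CUBIC))
E
```

```text
(array([-0.02205741, -0.02197599,  7.08809478,  0.56448037, -0.00830144]), array([ 0.07, -0.11,  0.03,  0.25,  0.25,  0.07, -0.04,  0.07,  0.2 ,
       -0.19,  0.07,  0.11, -0.39, -0.07,  0.52,  0.16,  0.23]))
[0.57218872 0.00698692 0.12      ]
```

View pics/hs.png

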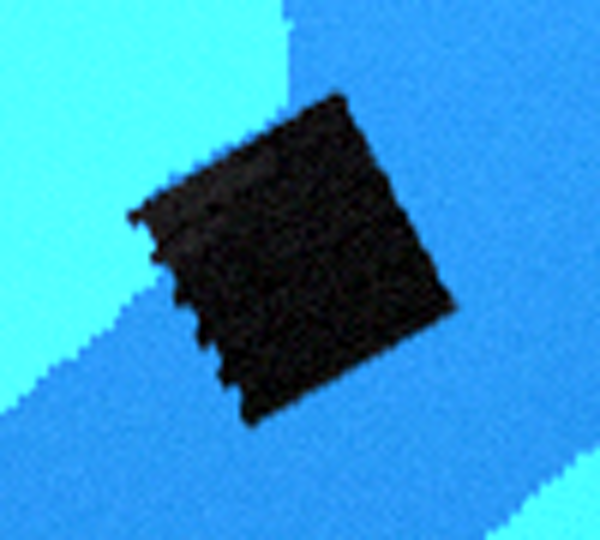

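The enlargement shows heatsink corners at (340,95), (135,215), (455,305) and (248,425), with the fins running lower-left to upper-right. So I grip across the perpendicular direction.

```bash
python3 - <<'E'
from h import *
# tool pose unchanged since picture
C=cam('wrist');g=lambda x,y:(200+(x+.5)/6-.5,90+(y+.5)/6-.5)
P=np.array([ray(C,g(*q),.033) for q in((132,213),(343,93),(457,307),(250,428))])
print(P,P.mean(0))
for a,b in((0,1),(3,2),(2,1),(3,0)):
  d=P[b]-P[a];print(np.degrees(np.arctan2(d[1],d[0])),np.linalg.norm(d))
E
```

```text
[[0.50340091 0.3228495  0.033     ]
 [0.54156725 0.34407765 0.033     ]
 [0.5627193  0.30608039 0.033     ]
 [0.52445083 0.28357814 0.033     ]] [0.53303457 0.31414642 0.033     ]
29.082847497236962 0.04367269952746349
30.455970178049753 0.044394001231289976
119.1035048982768 0.04348793623392381
118.19184826831389 0.04455714403665833
```

>>> {"method": "play_rows", "body": {"targets": [{"claw": 0, "linear": [0.2, 0.8, -0.1], "rotation": [0, 0, 0]}, {"claw": 0, "linear": [0.2, 0.8, -0.1], "rotation": [0.076, 0, 0]}, {"claw": 0, "linear": [0, 0, 0], "rotation": [0.076, 0, 0]}, {"claw": 0, "linear": [0, 0, 0], "rotation": [0.076, 0, 0]}, {"claw": 0, "linear": [0, 0, 0], "rotation": [0.076, 0, 0]}, {"claw": 0, "linear": [0, 0, 0], "rotation": [0.076, 0, 0]}, {"claw": 0, "linear": [0, 0, 0], "rotation": [0.076, 0, 0]}, {"claw": 0, "linear": [0, 0, 0], "rotation": [0.076, 0, 0]}, {"claw": 0, "linear": [0, 0, 0], "rotation": [0.076, 0, 0]}, {"claw": 0, "linear": [0, 0, 0], "rotation": [0.076, 0, 0]}]}}

```text
time: 10.73
position: [0.5404, 0.2959, 0.2277]
tool_rot: [0.88, 1.355, -0.861]
ft_force: [0.2, -0.3, 0.3]
grip_width: 1.003
```

```bash
cat >> h.py <<'E'
def to(pos,zang):
    """shift and turn, in full scales of the present tool axes, to TCP pos, tool down, tool z at zang degrees"""
    p,T,s=tool();a=np.radians(zang);z=np.array([np.cos(a),np.sin(a),0]);x=np.array([0,0,-1.]);y=np.cross(z,x)
    G=np.c_[x,y,z]
    print('at',p.round(4),'zang',np.degrees(np.arctan2(T[1,2],T[0,2])).round(2),'lin',(T.T@(np.array(pos)-p)/.025).round(2),'rot',(R.from_matrix(T.T@G).as_rotvec()/(np.pi/2)).round(4),'F',s['ft_force'].round(1),'w',round(s['grip_width']*87,1))
E
python3 -c "
from h import *
to([.533,.314,.11],-60.7)"
```

```text
at [0.5404 0.2959 0.2277] zang -64.47 lin [ 4.69 -0.08 -0.88] rot [-0.0417  0.0139 -0.0167] F [ 0.2 -0.3  0.3] w 87.2
```

>>> {"method": "play_rows", "body": {"targets": [{"claw": 0, "linear": [0, -0.08, -0.88], "rotation": [-0.042, 0.014, -0.017]}, {"claw": 0, "linear": [0, 0, 0], "rotation": [0, 0, 0]}, {"claw": 0, "linear": [0.9, 0, 0], "rotation": [0, 0, 0]}, {"claw": 0, "linear": [0.9, 0, 0], "rotation": [0, 0, 0]}, {"claw": 0, "linear": [0.9, 0, 0], "rotation": [0, 0, 0]}, {"claw": 0, "linear": [0.9, 0, 0], "rotation": [0, 0, 0]}, {"claw": 0, "linear": [0.9, 0, 0], "rotation": [0, 0, 0]}, {"claw": 0, "linear": [0, 0, 0], "rotation": [0, 0, 0]}]}}

```text
time: 11.4
position: [0.5383, 0.2998, 0.1153]
tool_rot: [0.844, 1.387, -0.841]
ft_force: [-0.8, -1.0, -0.1]
grip_width: 1.0
```

```bash
python3 -c "
from h import *
to([.533,.314,.013],-60.7)"
```

```text
at [0.5383 0.2998 0.1153] zang -62.15 lin [ 4.08  0.04 -0.65] rot [-0.0161  0.0069 -0.0054] F [-0.8 -1.  -0.1] w 87.0
```

>>> {"method": "play_rows", "body": {"targets": [{"claw": 0, "linear": [0, 0.04, -0.65], "rotation": [-0.016, 0.007, -0.005]}, {"claw": 0, "linear": [0, 0, 0], "rotation": [0, 0, 0]}, {"claw": 0, "linear": [0.9, 0, 0], "rotation": [0, 0, 0]}, {"claw": 0, "linear": [0.9, 0, 0], "rotation": [0, 0, 0]}, {"claw": 0, "linear": [0.7, 0, 0], "rotation": [0, 0, 0]}, {"claw": 0, "linear": [0, 0, 0], "rotation": [0, 0, 0]}]}}

```text
time: 11.9
position: [0.5377, 0.3168, 0.0606]
tool_rot: [0.835, 1.4, -0.816]
ft_force: [-1.2, -0.2, -0.9]
grip_width: 1.0
```

```bash
python3 -c "
from h import *
to([.533,.314,.013],-60.7)"
```

```text
at [0.5377 0.3168 0.0606] zang -60.8 lin [ 1.9  -0.24  0.  ] rot [-0.0012  0.0003 -0.0089] F [-1.2 -0.2 -0.9] w 87.0
```

>>> {"method": "play_rows", "body": {"newtons": 20, "targets": [{"claw": 0, "linear": [0, -0.24, 0], "rotation": [0, 0, -0.009]}, {"claw": 0, "linear": [0.6, 0, 0], "rotation": [0, 0, 0]}, {"claw": 0, "linear": [0.6, 0, 0], "rotation": [0, 0, 0]}, {"claw": 0, "linear": [0.5, 0, 0], "rotation": [0, 0, 0]}, {"claw": 0, "linear": [0, 0, 0], "rotation": [0, 0, 0]}]}}

```text
time: 12.32
position: [0.5361, 0.3165, 0.0216]
tool_rot: [0.831, 1.403, -0.82]
ft_force: [-0.8, -1.1, 0.1]
grip_width: 0.999
```

```bash
python3 -c "
from h import *
to([.533,.314,.013],-60.7)"
```

```text
at [0.5361 0.3165 0.0216] zang -60.8 lin [ 0.34 -0.16  0.03] rot [-0.0011  0.0006 -0.0056] F [-0.8 -1.1  0.1] w 86.9
```

>>> {"method": "play_rows", "body": {"newtons": 20, "targets": [{"claw": 0, "linear": [0.3, -0.16, 0.03], "rotation": [-0.001, 0, -0.005]}, {"claw": 0, "linear": [0.05, 0, 0], "rotation": [0, 0, 0]}, {"claw": 1, "linear": [0, 0, 0], "rotation": [0, 0, 0]}, {"claw": 1, "linear": [0, 0, 0], "rotation": [0, 0, 0]}, {"claw": 1, "linear": [0, 0, 0], "rotation": [0, 0, 0]}, {"claw": 1, "linear": [0, 0, 0], "rotation": [0, 0, 0]}, {"claw": 1, "linear": [0, 0, 0], "rotation": [0, 0, 0]}, {"claw": 1, "linear": [0, 0, 0], "rotation": [0, 0, 0]}, {"claw": 1, "linear": [0, 0, 0], "rotation": [0, 0, 0]}]}}

```text
time: 13.07
position: [0.5333, 0.3142, 0.0125]
tool_rot: [0.825, 1.407, -0.824]
ft_force: [0.2, -0.4, -0.2]
grip_width: 0.553
```

```bash
python3 -c "
from h import *
to([.533,.314,.013],-60.7)"
```

```text
at [0.5333 0.3142 0.0125] zang -60.69 lin [-0.02 -0.01 -0.  ] rot [ 0.0001  0.0005 -0.0008] F [ 0.2 -0.4 -0.2] w 48.1
```

>>> {"method": "play_rows", "body": {"targets": [{"claw": 1, "linear": [0, 0, 0], "rotation": [0, 0, 0]}, {"claw": 1, "linear": [0, 0, 0], "rotation": [0, 0, 0]}, {"claw": 1, "linear": [0, 0, 0], "rotation": [0, 0, 0]}, {"claw": 1, "linear": [0, 0, 0], "rotation": [0, 0, 0]}, {"claw": 1, "linear": [-0.2, 0, 0], "rotation": [0, 0, 0]}, {"claw": 1, "linear": [-0.4, 0, 0], "rotation": [0, 0, 0]}, {"claw": 1, "linear": [0, 0, 0], "rotation": [0, 0, 0]}]}}

```text
time: 13.65
position: [0.5328, 0.314, 0.0285]
tool_rot: [0.824, 1.408, -0.825]
ft_force: [0.8, 0.5, 1.0]
grip_width: 0.514
```

>>> {"method": "play_rows", "body": {"targets": [{"claw": 1, "linear": [-0.6, 0, 0], "rotation": [0, 0, 0]}, {"claw": 1, "linear": [-0.8, 0, 0], "rotation": [0, 0, 0]}, {"claw": 1, "linear": [-0.8, 0, 0], "rotation": [0, 0, 0]}, {"claw": 1, "linear": [-0.8, 0, 0], "rotation": [0.068, 0, 0]}, {"claw": 1, "linear": [-0.8, 0, 0], "rotation": [0.068, 0, 0]}, {"claw": 1, "linear": [-0.8, 0, 0], "rotation": [0.068, 0, 0]}, {"claw": 1, "linear": [-0.8, 0, 0], "rotation": [0.068, 0, 0]}, {"claw": 1, "linear": [-0.8, 0, 0], "rotation": [0.068, 0, 0]}, {"claw": 1, "linear": [-0.6, 0, 0], "rotation": [0, 0, 0]}, {"claw": 1, "linear": [0, 0, 0], "rotation": [0, 0, 0]}]}}

```text
time: 14.48
position: [0.5318, 0.3145, 0.21]
tool_rot: [1.246, 1.185, -1.242]
ft_force: [-0.3, 0.7, -0.7]
grip_width: 0.515
```

```bash
python3 - <<'E'
from h import *
to([.572,.007,.20],-91.3)
w=get_image('wrist');cv2.imwrite("pics/w4.png",w)
E
```

```text
at [0.5318 0.3145 0.21  ] zang -92.75 lin [ 0.39  2.2  12.21] rot [-0.0161 -0.0007 -0.0015] F [-0.3  0.7 -0.7] w 44.8
```

View pics/w4.png

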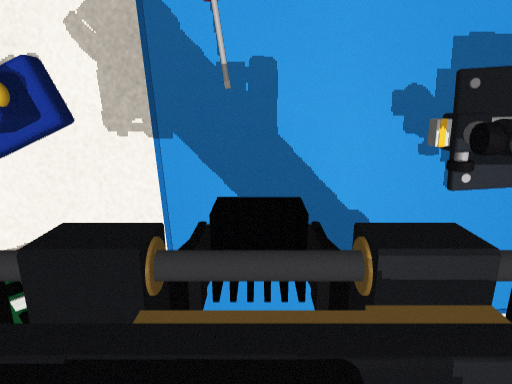

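The wrist view shows the heatsink held, end face between columns 211 and 307, top edge near row 198. I'll check its seat along the fins by projecting the expected corners.

```bash
python3 - <<'E'
from h import *
c=calibration('wrist');H=np.linalg.inv(c['hand_eye']);K=cam('wrist')[0]
P=[[x,y,z] for x in(.0095,.0035,-.0205) for y in(.0225,) for z in(-.0225,.0225)]
q=proj((K,H[:3,:3],H[:3,3]),P);print(q.round(1))
print(proj((K,H[:3,:3],H[:3,3]),[[.0095,.0255,0],[-.0205,.0255,0]]).round(1))
E
```

```text
[[216.7 196. ]
 [300.1 196. ]
 [215.2 199.1]
 [301.5 199. ]
 [208.4 213.7]
 [308.1 213.6]]
[[258.4 190.6]
 [258.2 207.3]]
```

>>> {"method": "play_rows", "body": {"targets": [{"claw": 1, "linear": [0, 0.2, 0.5], "rotation": [-0.016, 0, 0]}, {"claw": 1, "linear": [0, 0.2, 1], "rotation": [0, 0, 0]}, {"claw": 1, "linear": [0, 0.2, 1], "rotation": [0, 0, 0]}, {"claw": 1, "linear": [0, 0.2, 1], "rotation": [0, 0, 0]}, {"claw": 1, "linear": [0, 0.2, 1], "rotation": [0, 0, 0]}, {"claw": 1, "linear": [0, 0.2, 1], "rotation": [0, 0, 0]}, {"claw": 1, "linear": [0, 0.2, 1], "rotation": [0, 0, 0]}, {"claw": 1, "linear": [0, 0.2, 1], "rotation": [0, 0, 0]}, {"claw": 1, "linear": [0, 0.2, 1], "rotation": [0, 0, 0]}, {"claw": 1, "linear": [0, 0.2, 1], "rotation": [0, 0, 0]}]}}

```text
time: 15.37
position: [0.5696, 0.0739, 0.1937]
tool_rot: [1.201, 1.225, -1.219]
ft_force: [-0.2, 0.2, -0.1]
grip_width: 0.514
```

```bash
python3 - <<'E'
from h import *
to([.5725,.0068,.20],-91.3)
E
```

```text
at [0.5696 0.0739 0.1937] zang -89.85 lin [-0.26  0.1   2.68] rot [ 0.0161 -0.0013  0.0111] F [-0.2  0.2 -0.1] w 44.7
```

>>> {"method": "play_rows", "body": {"targets": [{"claw": 1, "linear": [0, 0, 0.9], "rotation": [0.016, 0, 0.011]}, {"claw": 1, "linear": [0, 0, 0.9], "rotation": [0, 0, 0]}, {"claw": 1, "linear": [0, 0, 0.8], "rotation": [0, 0, 0]}, {"claw": 1, "linear": [0, 0, 0], "rotation": [0, 0, 0]}, {"claw": 1, "linear": [0.6, 0, 0], "rotation": [0, 0, 0]}, {"claw": 1, "linear": [0.6, 0, 0], "rotation": [0, 0, 0]}, {"claw": 1, "linear": [0, 0, 0], "rotation": [0, 0, 0]}]}}

```text
time: 15.95
position: [0.5637, -0.0046, 0.1521]
tool_rot: [1.228, 1.202, -1.244]
ft_force: [0.0, -0.3, -1.5]
grip_width: 0.515
```

```bash
python3 - <<'E'
from h import *
to([.5725,.0068,.1295],-91.3)
E
```

```text
at [ 0.5637 -0.0046  0.1521] zang -91.96 lin [ 0.9   0.35 -0.47] rot [-0.0073  0.0007  0.0081] F [ 0.  -0.3 -1.5] w 44.8
```

>>> {"method": "play_rows", "body": {"targets": [{"claw": 1, "linear": [0, 0.35, -0.47], "rotation": [-0.007, 0, 0.008]}, {"claw": 1, "linear": [0, 0, 0], "rotation": [0, 0, 0]}, {"claw": 1, "linear": [0.2, 0, 0], "rotation": [0, 0, 0]}, {"claw": 1, "linear": [0.2, 0, 0], "rotation": [0, 0, 0]}, {"claw": 1, "linear": [0, 0, 0], "rotation": [0, 0, 0]}]}}

```text
time: 16.37
position: [0.5734, 0.0121, 0.1408]
tool_rot: [1.222, 1.202, -1.221]
ft_force: [-0.5, -0.7, -1.7]
grip_width: 0.511
```

```bash
python3 - <<'E'
from h import *
to([.5725,.0068,.1295],-91.3)
E
```

```text
at [0.5734 0.0121 0.1408] zang -90.93 lin [ 0.45 -0.03  0.21] rot [ 0.0041 -0.0006  0.0002] F [-0.5 -0.7 -1.7] w 44.5
```

>>> {"method": "play_rows", "body": {"targets": [{"claw": 1, "linear": [0, -0.03, 0.21], "rotation": [0.004, 0, 0]}, {"claw": 1, "linear": [0, 0, 0], "rotation": [0, 0, 0]}, {"claw": 1, "linear": [0.15, 0, 0], "rotation": [0, 0, 0]}, {"claw": 1, "linear": [0.15, 0, 0], "rotation": [0, 0, 0]}, {"claw": 1, "linear": [0, 0, 0], "rotation": [0, 0, 0]}]}}

```text
time: 16.78
position: [0.5731, 0.0061, 0.1337]
tool_rot: [1.227, 1.197, -1.225]
ft_force: [-0.7, 0.3, -0.8]
grip_width: 0.519
```

```bash
python3 - <<'E'
from h import *
to([.5725,.0068,.1295],-91.3)
a=cv2.resize(get_image('top')[165:250,195:320],None,fx=4,fy=4,interpolation=cv2.INTER_CUBIC)
b=cv2.resize(get_image('scene')[150:230,190:270],None,fx=4,fy=4,interpolation=cv2.INTER_CUBIC)
w=get_image('wrist')[140:340,100:420]
o=np.zeros((660,820,3),np.uint8);o[:340,:500]=a;o[:320,500:820]=b;o[340:540,:320]=w
cv2.imwrite("pics/v5.png",o[:550,:800])
E
```

```text
at [0.5731 0.0061 0.1337] zang -91.34 lin [ 0.17 -0.02 -0.03] rot [-0.0005 -0.0002 -0.001 ] F [-0.7  0.3 -0.8] w 45.1
```

View pics/v5.png

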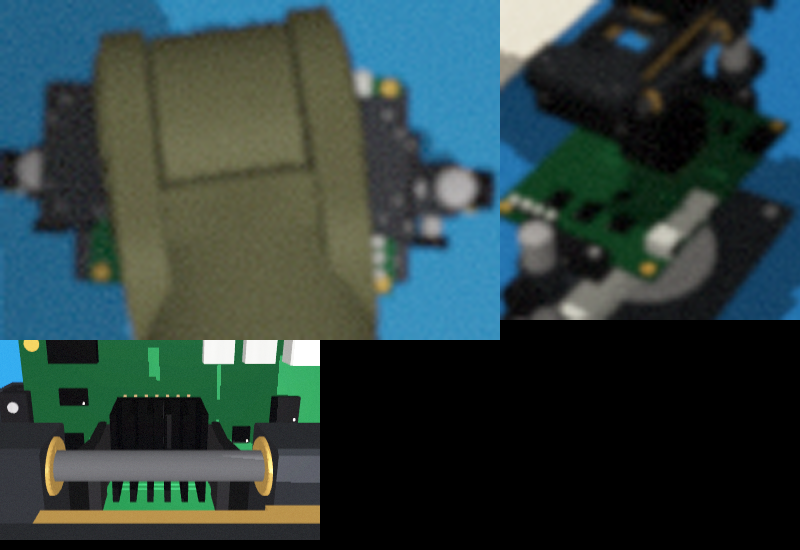

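Heatsink just above the chip. The wrist view shows the row of chip pads centred at image (256,196), and the rear-left screw at (131,144). I'll check these against the expected chip position.

```bash
python3 - <<'E'
from h import *
C=cam('wrist');c=np.array([.5645,-.0083,.112]);M=R.from_euler('ZY',[-.022,-.022]).as_matrix()
B=lambda *v:c+M@(np.array(v)/1e3)
print('chip',B(8,15,8))
print(proj(C,[B(58,83,4),B(26,15,4.5),B(28,15,4),B(26,28,4.5),B(26,2,4.5)]).round(1))
w=get_image('wrist');s=w[140:152,122:142].astype(int)
m=(s[...,2]>s[...,0]+60)&(s[...,1]>120);y,x=np.nonzero(m);print(x.mean()+122,y.mean()+140,len(x))
print(ray(C,(x.mean()+122,y.mean()+140),B(58,83,4)[2]),B(58,83,4))
# gold pads
s=w[185:205,200:310].astype(int);m=(s[...,2]>s[...,0]+40)&(s[...,2]>s[...,1]-20);y,x=np.nonzero(m);print(x.mean()+200,y.mean()+185,x.min()+200,x.max()+200,len(x))
E
```

```text
chip [0.57265016 0.0065243  0.12017405]
[[132.3 144.9]
 [258.  201.3]
 [258.  197.7]
 [235.  201.4]
 [280.9 201.3]]
131.47798742138366 144.8238993710692 159
[0.62427255 0.07386585 0.11727493] [0.62420981 0.07340626 0.11727493]
255.08333333333334 195.6875 224 289 48
```

>>> {"method": "play_rows", "body": {"targets": [{"claw": 1, "linear": [0.05, 0, -0.05], "rotation": [0, 0, 0]}, {"claw": 1, "linear": [0.06, 0, 0], "rotation": [0, 0, 0]}, {"claw": 1, "linear": [0, 0, 0], "rotation": [0, 0, 0]}]}}

```text
time: 17.23
position: [0.5739, 0.0078, 0.1319]
tool_rot: [1.228, 1.196, -1.223]
ft_force: [0.4, -0.1, -1.1]
grip_width: 0.518
```

```bash
python3 - <<'E'
from h import *
to([.5727,.0071,.1295],-91.3)
E
```

```text
at [0.5739 0.0078 0.1319] zang -91.32 lin [ 0.09 -0.05  0.03] rot [-0.0002 -0.0003 -0.0022] F [ 0.4 -0.1 -1.1] w 45.1
```

>>> {"method": "play_rows", "body": {"targets": [{"claw": 1, "linear": [0.04, -0.05, 0.03], "rotation": [0, 0, 0]}, {"claw": 1, "linear": [0.06, 0, 0], "rotation": [0, 0, 0]}, {"claw": 1, "linear": [0.04, 0, 0], "rotation": [0, 0, 0]}, {"claw": 1, "linear": [0, 0, 0], "rotation": [0, 0, 0]}]}}

```text
time: 17.57
position: [0.5728, 0.0073, 0.13]
tool_rot: [1.228, 1.195, -1.223]
ft_force: [-0.2, 0.6, -0.6]
grip_width: 0.513
```

```bash
python3 - <<'E'
from h import *
to([.5727,.0071,.1295],-91.3)
E
```

```text
at [0.5728 0.0073 0.13  ] zang -91.3 lin [ 0.02 -0.    0.01] rot [-0.      0.0001 -0.0028] F [-0.2  0.6 -0.6] w 44.6
```

>>> {"method": "play_rows", "body": {"targets": [{"claw": 1, "linear": [0.06, 0, 0], "rotation": [0, 0, 0]}, {"claw": 1, "linear": [0, 0, 0], "rotation": [0, 0, 0]}]}}

```text
time: 17.73
position: [0.5734, 0.0073, 0.1299]
tool_rot: [1.228, 1.194, -1.222]
ft_force: [0.6, 0.6, 0.1]
grip_width: 0.519
```

>>> {"method": "play_rows", "body": {"targets": [{"claw": 1, "linear": [0.05, 0, 0], "rotation": [0, 0, 0]}, {"claw": 1, "linear": [0, 0, 0], "rotation": [0, 0, 0]}]}}

```text
time: 17.9
position: [0.5738, 0.0073, 0.1298]
tool_rot: [1.229, 1.192, -1.221]
ft_force: [-0.4, 0.4, -0.8]
grip_width: 0.515
```

>>> {"method": "play_rows", "body": {"targets": [{"claw": 1, "linear": [0.1, -0.04, 0], "rotation": [0, 0, 0]}, {"claw": 1, "linear": [0, 0, 0], "rotation": [0, 0, 0]}]}}

```text
time: 18.07
position: [0.5746, 0.0074, 0.1302]
tool_rot: [1.23, 1.189, -1.218]
ft_force: [0.5, 0.6, -0.3]
grip_width: 0.514
```

```bash
python3 - <<'E'
from h import *
to([.5727,.0071,.1295],-91.3)
p,T,s=tool();print(T[:,0].round(4))
w=get_image('wrist')[130:300,140:380];cv2.imwrite("pics/v6.png",cv2.resize(w,None,fx=3,fy=3,interpolation=cv2.INTER_CUBIC))
E
```

```text
at [0.5746 0.0074 0.1302] zang -91.32 lin [ 0.03 -0.08  0.01] rot [-0.0002  0.0008 -0.0073] F [ 0.5  0.6 -0.3] w 44.7
[ 0.0114 -0.0015 -0.9999]
```

View pics/v6.png

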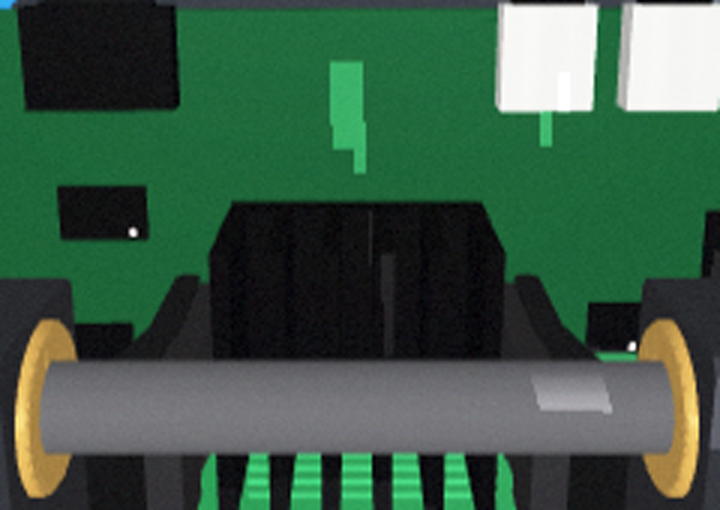

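>>> {"method": "play_rows", "body": {"targets": [{"claw": 1, "linear": [-0.04, -0.04, 0], "rotation": [0, 0, 0]}, {"claw": 1, "linear": [0, -0.04, 0.01], "rotation": [0, 0, 0]}, {"claw": 1, "linear": [0, 0, 0], "rotation": [0, 0, 0]}]}}

```text
time: 18.37
position: [0.5719, 0.0071, 0.1296]
tool_rot: [1.23, 1.19, -1.219]
ft_force: [-0.2, 0.5, 1.6]
grip_width: 0.514
```

```bash
python3 - <<'E'
from h import *
to([.5727,.0071,.1295],-91.3)
p,T,s=tool();print(T[:,0].round(4))
E
```

```text
at [0.5719 0.0071 0.1296] zang -91.32 lin [ 0.    0.03 -0.  ] rot [-0.0002  0.0005 -0.0063] F [-0.2  0.5  1.6] w 44.7
[ 0.0099 -0.0011 -1.    ]
```

>>> {"method": "play_rows", "body": {"targets": [{"claw": 0.35, "linear": [0, 0, 0], "rotation": [0, 0, 0]}, {"claw": 0.35, "linear": [0, 0, 0], "rotation": [0, 0, 0]}, {"claw": 0.35, "linear": [0, 0, 0], "rotation": [0, 0, 0]}, {"claw": 0.3, "linear": [0, 0, 0], "rotation": [0, 0, 0]}]}}

```text
time: 18.7
position: [0.5713, 0.0069, 0.1285]
tool_rot: [1.23, 1.191, -1.22]
ft_force: [-0.2, 0.1, 0.1]
grip_width: 0.661
```

>>> {"method": "play_rows", "body": {"targets": [{"claw": 0.2, "linear": [-0.2, 0, 0], "rotation": [0, 0, 0]}, {"claw": 0.2, "linear": [-0.5, 0, 0], "rotation": [0, 0, 0]}, {"claw": 0.2, "linear": [-0.8, 0, 0], "rotation": [0, 0, 0]}, {"claw": 0.2, "linear": [-1, 0, 0], "rotation": [0, 0, 0]}, {"claw": 0.2, "linear": [-1, 0, 0], "rotation": [0, 0, 0]}, {"claw": 0.2, "linear": [-1, 0, 0], "rotation": [0, 0, 0]}, {"claw": 0.2, "linear": [0, 0, -1], "rotation": [0, 0, 0]}, {"claw": 0.2, "linear": [0, 0, -1], "rotation": [0, 0, 0]}, {"claw": 0.2, "linear": [0, 0, -1], "rotation": [0, 0, 0]}, {"claw": 0.2, "linear": [0, 0, -1], "rotation": [0, 0, 0]}]}}

```text
time: 19.53
position: [0.575, 0.1016, 0.2564]
tool_rot: [1.241, 1.176, -1.227]
ft_force: [-0.1, 0.7, -0.2]
grip_width: 0.799
```

>>> {"method": "play_rows", "body": {"targets": [{"claw": 0.2, "linear": [0, 0, -1], "rotation": [0, 0, 0]}, {"claw": 0.2, "linear": [0, 0, -1], "rotation": [0, 0, 0]}, {"claw": 0.2, "linear": [0, 0, -1], "rotation": [0, 0, 0]}, {"claw": 0.2, "linear": [0, 0, -1], "rotation": [0, 0, 0]}, {"claw": 0.2, "linear": [0, 0, -1], "rotation": [0, 0, 0]}, {"claw": 0.2, "linear": [0, 0, 0], "rotation": [0, 0, 0]}]}}

```text
time: 20.03
position: [0.5791, 0.2394, 0.2657]
tool_rot: [1.246, 1.177, -1.213]
ft_force: [-0.8, 1.2, 0.1]
grip_width: 0.798
```

```bash
python3 - <<'E'
from h import *
p,T,s=tool();print(p)
t=get_image('top');s=get_image('scene');cv2.imwrite("pics/t7.png",t);cv2.imwrite("pics/s7.png",s)
a=cv2.resize(t[165:250,195:320],None,fx=4,fy=4,interpolation=cv2.INTER_CUBIC)
b=cv2.resize(s[145:245,185:270],None,fx=3.5,fy=3.5,interpolation=cv2.INTER_CUBIC)
o=np.zeros((350,500+b.shape[1],3),np.uint8);o[:340,:500]=a;o[:b.shape[0],500:]=b
o=np.clip(o*1.5,0,255).astype(np.uint8);cv2.imwrite("pics/v7.png",o)
E
```

```text
[0.57906112 0.23940644 0.26570275]
```

View pics/v7.png

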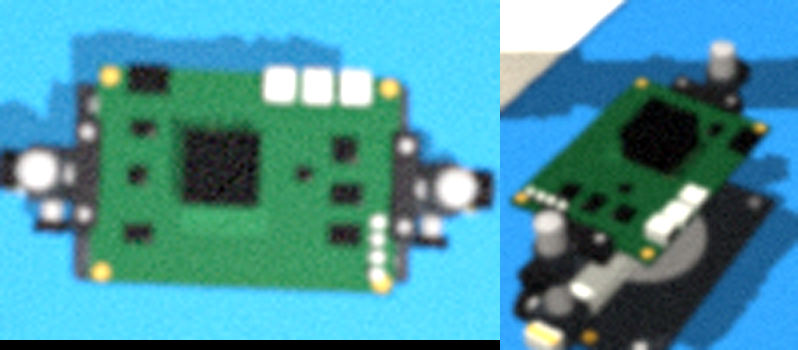

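The heatsink sits on the chip, upright and square. The top crop shows it spanning (182–258, 128–206), and the screws are unmoved. As a last numeric check I'll compare its dark silhouette with the predicted box.

```bash
python3 - <<'E'
from fit import *
g=lambda x,y:(195+(x+.5)/4-.5,165+(y+.5)/4-.5)
q,_=fit([('fr',g(381,284)),('fl',g(101,271)),('rr',g(388,88)),('rl',g(110,76)),('pr',g(456,187)),('pl',g(38,170))],cam('top'));print(q.round(4))
M=R.from_euler('ZY',q[:2]).as_matrix();c=np.r_[q[3:],.112]
for n,(x0,x1,y0,y1) in {'top':(232,268,190,222),'scene':(212,234,168,196)}.items():
    C=cam(n);im=cv2.imread(f"pics/{n[0]}7.png");w=im[y0:y1,x0:x1]
    m=(w.max(2)<45).astype(np.uint8);k,l,st,cc=cv2.connectedComponentsWithStats(m);i=1+st[1:,4].argmax()
    cen=cc[i]+[x0,y0]
    def sil(dx,dy):
        P=[c+M@(np.array([8+dx+a,15+dy+b,8+h])/1e3) for a in(-22.5,22.5) for b in(-22.5,22.5) for h in(0,30)]
        hu=cv2.convexHull(proj(C,np.array(P)).astype(np.float32));mo=cv2.moments(hu);return np.array([mo['m10'],mo['m01']])/mo['m00'],mo['m00']
    r=least_squares(lambda v:sil(*v)[0]-cen,[0,0],diff_step=1e-2,x_scale=1)
    ys,xs=np.nonzero(l==i);print(n,cen,st[i],sil(0,0),'offset mm',r.x, cv2.minAreaRect(np.c_[xs,ys].astype(np.float32)))
E
```

```text
[-0.0223  0.0131  7.0745  0.5645 -0.0084]
top [249.69349845 206.23529412] [  9   7  19  19 323] (array([249.9270574 , 205.41259053]), 390.4576140809804) offset mm [0. 0.] ((18.0, 16.0), (18.0, 18.0), 90.0)
scene [227.0719697  183.58712121] [  7   4  15  23 264] (array([230.81785061, 183.62078898]), 362.9155236216029) offset mm [0. 0.] ((14.0, 15.0), (22.0, 14.0), 90.0)
```

```bash
python3 - <<'E'
from fit import *
M=R.from_euler('ZY',[-.022,-.02]).as_matrix();c=np.array([.5645,-.0083,.112])
for n,(x0,x1,y0,y1) in {'top':(232,268,190,222),'scene':(208,244,160,205)}.items():
  for th in(45,60):
    C=cam(n);w=cv2.imread(f"pics/{n[0]}7.png")[y0:y1,x0:x1]
    m=(w.max(2)<th).astype(np.uint8);k,l,st,cc=cv2.connectedComponentsWithStats(m);i=1+st[1:,4].argmax();cen=cc[i]+[x0,y0]
    def sil(dx,dy):
        P=[c+M@(np.array([8+dx+a,15+dy+b,8+h])/1e3) for a in(-22.5,22.5) for b in(-22.5,22.5) for h in(0,30)]
        hu=cv2.convexHull(proj(C,np.array(P)).astype(np.float32));mo=cv2.moments(hu);return np.array([mo['m10'],mo['m01']])/mo['m00'],mo['m00']
    s0,A=sil(0,0);J=np.c_[sil(5,0)[0]-s0,sil(0,5)[0]-s0]/5
    print(n,th,cen.round(2),s0.round(2),st[i],A,'offset mm',np.linalg.solve(J,cen-s0).round(2))
E
```

```text
top 45 [249.69 206.24] [249.88 205.85] [  9   7  19  19 323] 386.66921503667254 offset mm [-0.89  0.38]
top 60 [249.38 206.03] [249.88 205.85] [  7   6  21  21 374] 386.66921503667254 offset mm [-0.46  1.13]
scene 45 [230.78 183.86] [230.59 183.44] [ 11  12  25  24 411] 362.7535589337349 offset mm [ 1.42 -1.25]
scene 60 [227.59 186.57] [230.59 183.44] [  0   8  36  37 824] 362.7535589337349 offset mm [  0.19 -15.41]
```

```bash
python3 -c "
from bench import *
print(close_job())"
```

```text
the job is handed in; nothing more can be done
None
```

I squared the holder, levelled the board, set the heatsink on the chip, released it and handed the job in at about 20 s of the 61 s allowed. The hand-in gave no verdict, so the figures below come from my own image checks.

- **Holder:** I gripped the left post and moved it round to square. The last image fits put the bar at about -0.022 rad in the world frame. The base itself measured roughly 0 to 0.02 rad in the same frame, so the holder is square within about 0.04 rad (limit 0.087).
- **Board:** I pressed the bare front edge down with closed fingers. Two fits before placing gave a tilt of about -0.02 rad, and a weaker top-view fit afterwards gave +0.013 rad. They disagree in sign, but both are well inside the 0.07 rad limit.
- **Heatsink:** It was held until it touched the chip, then released; the final images show it upright on the chip. Silhouette checks put it about 1 to 1.5 mm off centre (limit 5 mm). One scene-camera check at a looser threshold gave -15 mm, which I discarded because its dark region had leaked into the neighbouring parts and shadow.
- **Force reading:** The wrist force stayed near zero at touchdown. I judged contact from the arm no longer moving down.
- **Bystanders and arm:** I never came near the spools, flux bottle, tweezers or screwdriver. I did not measure their positions again at the end. The arm finished clear of everything.

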